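# Set a culture bottle under the sampling needle and latch the keeper bar

## Task

Slide the white rack along its channel until the tall bottle's cap is centred under the needle of the sampling head, with the keeper bar still open. Then swing the keeper bar shut across the front of the rack until it snaps fully home in its catch, leaving the rack where it is; the lidded cup standing in the bar's way must first be set upright on the bench, well outside the bar's swing. Do not touch the sampling head, keep the bottles standing in their wells, and leave the dish, the box and the reader stand where they are.

Things in the scene. Friction and masses are not known exactly. Their poses are not given: they have to be found in the camera images.
- fixture: Fixed aluminium base plate, 12 mm thick, that carries the rack's channel, the sampling head, the keeper bar and its catch. Origin: on the bench, at the plate's underside; the plate runs from x -50 to +140 and from y -220 to +200 mm. x points to the back (away from the robot), y along the channel.
- channel (a point): Point on the plate's top, 12 mm above the bench, at x = +35, y = 0 of the fixture: middle of the channel's width. The channel is 63 mm wide and runs along the fixture's y, both ends open; at its back a fence 47 mm above the bench (x 66 to 74 mm), at its front a lip 20 mm above the bench (x -3 to +4 mm).
- catch (a point): Middle of the top of the catch post (40 mm in x, 26 mm in y), 70 mm above the bench, at x = -32, y = -98 mm of the fixture. A sprung ball in its side faces the end of the shut keeper bar.
- head: Fixed white sampling head; its frame is the fixture's. A post (30 x 30 mm) behind the fence at x = +118, y = +165 mm and a straight arm 24 mm wide, 191 to 215 mm above the bench, that runs from the post's top slantwise to a dark housing at x = +35, y = +25 mm (22 mm across, underside 168 mm above the bench) with the needle pointing down. Not to be touched.
- needle_tip (a point): Lower tip of the needle, 137 mm above the bench, at x = +35, y = +25 mm of the fixture: over the middle of the channel.
- rack: Loose white rack, 60 mm (x) by 210 mm (y, along the channel), 1.5 mm play at each side. Origin: centre of its underside, 12 mm above the bench. End plates 60 mm high, 6 mm thick, full width, outer faces at y = -105 and +105 mm. Three wells, walls 40 mm high, at y = -42, 0, +42 mm. Must go 28 to 162 mm to +y. 0.55 to 0.8 kg with bottles; slides with dry friction, stops when not pushed.
- tall_bottle: The tall amber bottle, 36 mm across, 105 mm high, slim neck, aluminium cap 25 mm across with a grey septum; stands loose in one of the three wells (any), floor 8 mm above the rack's underside, 1 mm play. Origin: centre of its underside.
- septum (a point): Centre of the top of the tall bottle's cap, 105 mm above its underside (12 mm below the needle tip's height).
- jar0: Squat amber jar with wide aluminium cap, 36 mm across, 72 mm high, in another well. Origin: centre of its underside.
- jar1: A second such squat jar, in the remaining well. Origin: centre of its underside.
- keeper (a joint): Keeper bar hinge angle, vertical axis: 0 = shut, lying along the fixture's -y from the hinge; grows as the free end swings out towards the robot (-x); 1.57 = straight out along -x; stop at 1.65. Stays where it is left (friction 0.06 Nm). Over the last 0.1 rad its nose rides over the catch's sprung ball (about 4 N at the free end, 6 to 8 N at mid-bar), then drops into the detent at the stop, 0.
- hinge (a point): Point on the keeper bar's hinge axis at the bar's mid height, 55 mm above the bench; at x = -28, y = +100 mm of the fixture. The hinge post is 22 mm across, its top 78 mm above the bench.
- keeper_end (a point): Free end of the bar, 170 mm from the hinge axis, 55 mm above the bench. Steel, 10 mm thick, 20 mm high (45 to 65 mm above the bench). On top, 150 mm from the hinge, a black knob 16 mm across, top 87 mm above the bench. Two rubber bumpers stand 24 mm out of the face towards the rack, 45 and 105 mm from the hinge; shut, they stop 2 to 6 mm short of the rack.
- cup: White-lidded specimen cup, 52 mm across, 70 mm high, 0.12 kg, loose on the bench in the way of the keeper bar, between the open bar and the fixture's front edge; origin: centre of its underside.
- slide_box: Bystander: white box, 75 x 110 x 55 mm, loose on the bench; origin: centre of its underside.
- scan_stand: Bystander: black gooseneck reader on a disc foot 90 mm across, 150 mm high, loose on the bench; origin: centre of its underside.
- dish: Bystander: open steel bowl, 110 mm across, 40 mm high, loose on the bench beside the fixture; origin: centre of its underside.
Mind the look-alikes: they are no part of the job. Several things have the shape of the rack; the one meant has the colours described above. What is shaped like the cup but turquoise is not meant.

How it is judged:
By the outcome, as a careful person would: the job done as asked, in the order asked, and still so for the second after the job is handed in, with the robot touching nothing.
It also fails if it takes over 72 s, if anything falls off the work surface, if the arm or the gripper's body presses on something with over 40 N, if the wrist force passes 120 N, or if a joint passes its speed limit or range.

## Robot

A 7-joint arm with a two-finger parallel gripper is mounted at the origin on the work surface. World frame = base frame: x ahead of the robot, y to its left, z up, the work surface at z = 0. Lengths are in m, angles in rad, forces in N, time in s.
With the tool pointing down it reaches from about 0.425 to 0.825 m from the base axis. Payload 3.6 kg.
Tool frame: the origin (TCP) lies midway between the tips of the shut fingers; the grasp point (between the pads) lies 19 mm behind it; z points along the fingers, y is the line along which they close (so a half turn about z gives the same grasp; the last joint's range is limited). The gripper opens to 93 mm and grips with 3 to 60 N. Pads are 15 mm wide; open, the fingers measure 128 mm over their backs; the gripper's body (75 mm by 188 mm) begins 65 mm behind the grasp point.
Start: joints at [1.282, 0.615, -0.013, 1.423, 0.008, 1.103, -0.04], TCP at [0.169, -0.628, 0.186] pointing down, gripper open.
Joint ranges: [-3.12, 3.12], [-0.3, 2.06], [-1.34, 1.32], [0.26, 2.42], [-1.36, 4.5], [0.01, 1.98], [-2.84, 2.84]. Speed limits (rad/s): [2.79, 2.79, 3.14, 3.14, 3.14, 3.14, 3.14].

## Interface

Orientations are given as a unit quaternion [x, y, z, w].
In Python, from station import bot gives the robot as it stands.
- The arm moves only by the tool send_rows, never from a script. Its argument "moves" is a list of rows, each a list of 5 numbers: the shift along the world's x, y, z in units of 0.25 m (1.0 is 0.25 m), then the turn about the world's z in units of 180 degrees (1.0 is 180 degrees), then the opening, from 0 (shut) to 1 (fully open). A call has 1 to 8 rows; each row is the pose to reach, as a shift and turn from the pose commanded when the call began, turning the shorter way round; what a row does not reach only later rows make up. A row lasts 1/12 s, in which the tool goes at most 41.7 mm and 7.16 degrees, less where a joint would pass 70% of its speed; a pose out of reach is approached as far as the arm can. A call with a number of a shift or a turn outside -1 to 1 is refused whole. A call with a gripper value outside its range is refused whole. The fingers move at their own pace and stop on an object; "newtons" is the grip in N (left out, the last holds). Time passes only in rows, so rows that repeat a pose let the fingers close. It gives the time, the measured TCP pose, the force, the opening and the grip force at its end, in the units of the state.
- bot.sense(): the state, without advancing time (a new reading comes with each control period).
- bot.camera(name): name is "side" or "top" or "wrist"; returns a dict with "frame" (384x512x3 uint8, blue, green, red), "K" (3x3 intrinsics, pixels), "distortion" ([k1, k2, p1, p2, k3] as OpenCV has them; the pictures are not rectified), "view" (4x4, takes a point from world to camera coordinates); the wrist camera has in their place "T_tool_cam" (4x4, takes a point from camera to tool coordinates, whose origin is the TCP and whose axes are the flange's). Camera axes: x right, y up, looking along -z (the intrinsics and any distortion apply to the point x, -y, -z); pixel columns grow to the right and rows downward; lengths in m; the calibration is good to about 2 mm. A picture is of the moment at which its call begins: read the wrist's pose just before it. There is no depth.
- bot.hand_in(): hands the job in; it is judged then, once.
Trained networks look in a picture, given as the dict that the camera call returned (one of the last four; its "shot" number tells which), for a name from the list of things; names that differ only in an ending like _2 or _b are one class to them, and where a whole thing is asked for, a point or a joint stands for the part that bears it (a point fixed in the world has none). Each returns a list of dicts, best first, with "conf" (0 to 1); they miss things now and then, are a little off and sometimes report something else, mostly with a low value. They report only what shows in the picture. A call takes as long as a camera call. They do not tell look-alikes from the thing itself.
- bot.search_frame(picture, thing): "at" ([column, row] as shares, 0 to 1, of the picture: columns of its width, rows of its height, amid what is visible of it).
- bot.outline_of(picture, thing): "region" (384x512 bool, what is visible of it) and "at" ([column, row] as shares, 0 to 1, of the picture: columns of its width, rows of its height, amid what is visible of it).
The state is a dict: "time": time; "qpos": joint angles; "qd": joint speeds; "tau": joint torques, N m; "eef_pos": TCP position; "ee_rot": TCP orientation; "force": force on the tool from outside, world axes, zero at the start; "ft_torque": the same for the moment, N m; "finger_gap": opening from 0.0 (shut) to 1.0 (fully open); "grip_force": force on a finger pad.
Only numpy, scipy, OpenCV 4.12 (cv2) and the standard library are available. Lean on these libraries where they do the work, as an engineer would, in place of code of your own. Each camera call takes 0.05 s, during which the arm holds its last target. There are 200 camera calls.

## Working session

There is one attempt and no reset: what is moved stays moved. The work goes in short steps, Python scripts to look and compute and a tool call to move; the robot and the scene stay as the last step left them, time stands still between calls to the robot, and variables do not carry over. Pictures are saved under pics/ and viewed, at most 10 in all, crops included, and the job is handed in when it is done.

Besides the shell and the picture viewer there is one more tool, called after ">>>" as name(argument=value, ...), one argument or row to a line, values as JSON. send_rows: Moves the arm, as the interface text tells. Its arguments: {"type":"object","properties":{"moves":{"type":"array","items":{"type":"array","items":{"type":"number","minimum":-1,"maximum":1}}},"newtons":{"type":"number"}},"required":["moves"]}

```bash
mkdir -p pics; ls; cat > h.py <<'E'
import numpy as np, cv2
from station import bot
from scipy.spatial.transform import Rotation as R
def view(p):
    if 'view' in p: return np.array(p['view'])
    s=p['state']; T=np.eye(4);T[:3,:3]=R.from_quat(s['ee_rot']).as_matrix();T[:3,3]=s['eef_pos']
    return np.linalg.inv(T@np.array(p['T_tool_cam']))
def cam(n):
    s=bot.sense(); p=bot.camera(n); p['state']=s; return p
def ray(p,uv):
    V=view(p); u=cv2.undistortPoints(np.array([[uv]],float),np.array(p['K']),np.array(p['distortion']))[0,0]
    d=V[:3,:3].T@np.array([u[0],-u[1],-1]); o=-V[:3,:3].T@V[:3,3]; return o,d
def at_z(p,uv,z):
    o,d=ray(p,uv); return o+d*(z-o[2])/d[2]
def proj(p,X):
    V=view(p); c=(V[:3,:3]@np.atleast_2d(X).T).T+V[:3,3]; c=c*[1,-1,-1]
    return cv2.projectPoints(c,np.zeros(3),np.zeros(3),np.array(p['K']),np.array(p['distortion']))[0][:,0]
E
python3 - <<'E'
from h import *
s=bot.sense(); print(s)
a=cam('top');b=cam('side')
print({k:v for k,v in a.items() if k not in('frame','state')});print(b['view'])
cv2.imwrite('pics/both.png',np.vstack([cv2.resize(a['frame'],(400,300)),cv2.resize(b['frame'],(400,300))]))
cv2.imwrite('pics/top.png',cv2.resize(a['frame'],(800,600),interpolation=cv2.INTER_CUBIC))
cv2.imwrite('pics/side.png',cv2.resize(b['frame'],(800,600),interpolation=cv2.INTER_CUBIC))
for t in ['fixture','rack','tall_bottle','jar0','keeper','keeper_end','hinge','catch','septum','needle_tip','head','cup','slide_box','scan_stand','dish']:
    for nm,p in(('top',a),('side',b)):
        print(t,nm,[(np.round(np.array(d['at'])*[512,384],1).tolist(),round(d['conf'],2)) for d in bot.search_frame(p,t)])
E
```

```text
pics
{'time': 0.0, 'qpos': array([ 1.28151828,  0.61588433, -0.01260591,  1.42485345,  0.00811965,
        1.1033983 , -0.04042339]), 'qd': array([ 0.00054489, -0.00155484, -0.00010834,  0.00208331,  0.00035469,
       -0.00091483,  0.00046495]), 'tau': array([ 3.26236420e-05, -4.58930290e+01,  2.09007841e-01, -1.65741938e+01,
       -6.12093927e-02,  2.05318874e-02,  2.24427627e-04]), 'eef_pos': array([ 0.16862123, -0.62686301,  0.18481901]), 'ee_rot': array([ 9.91377277e-01,  1.31032597e-01, -1.92181474e-04, -1.23152443e-03]), 'force': array([ 0.04042938, -0.87647208,  0.13940578]), 'ft_torque': array([0.0379869 , 0.05008529, 0.01535893]), 'grip_force': 0.0, 'finger_gap': 1.0044406352614366}
{'K': array([[372.2199346 ,   0.        , 256.76471754],
       [  0.        , 372.2199346 , 189.87050981],
       [  0.        ,   0.        ,   1.        ]]), 'distortion': array([-0.07321732,  0.        ,  0.        ,  0.        ,  0.        ]), 'view': array([[-0.00765302, -0.99951637,  0.03014053,  0.03453976],
       [ 0.99273294, -0.00397424,  0.12027264, -0.51810673],
       [-0.1200946
[... 1064 characters left out ...]
2, 215.9], 0.8)]
catch top [([221.8, 150.0], 0.94)]
catch side [([182.7, 215.2], 0.57)]
septum top [([233.8, 154.0], 0.46)]
septum side [([211.5, 195.5], 0.71)]
needle_tip top [([194.0, 114.1], 0.9)]
needle_tip side [([146.3, 167.3], 0.82)]
head top [([194.0, 113.2], 0.78)]
head side [([147.6, 171.2], 0.98)]
cup top [([228.6, 242.1], 0.66), ([215.4, 198.6], 0.52)]
cup side [([277.3, 246.6], 0.94), ([228.2, 235.0], 0.62), ([207.9, 193.6], 0.31)]
slide_box top [([135.9, 167.8], 0.72)]
slide_box side []
scan_stand top [([302.9, 236.7], 0.62)]
scan_stand side [([316.8, 204.3], 0.94), ([201.1, 249.4], 0.27)]
dish top [([145.7, 119.4], 0.8)]
dish side [([110.0, 243.4], 0.9), ([145.8, 166.4], 0.4)]
```

View pics/top.png

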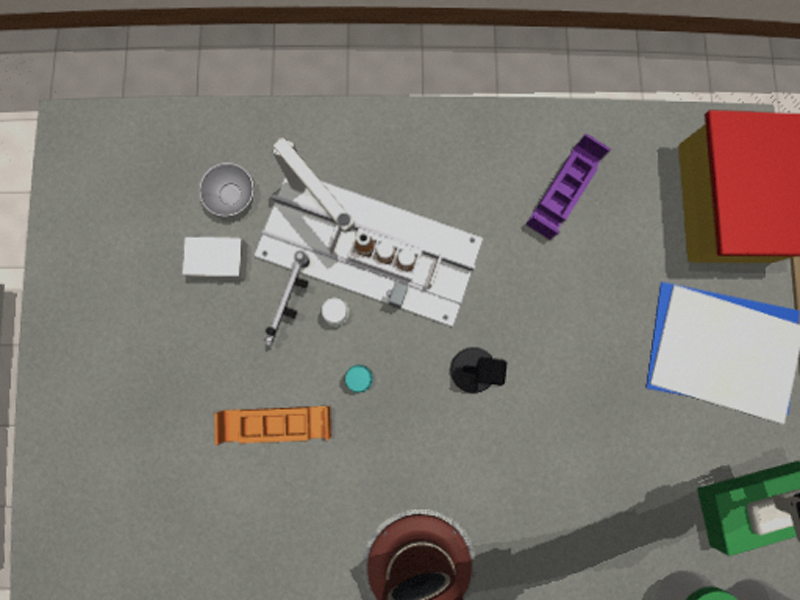

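View pics/side.png

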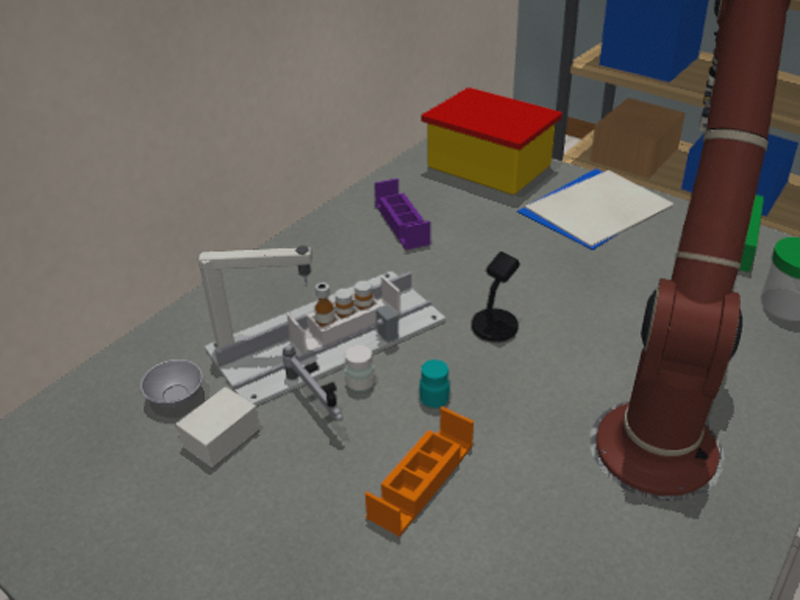

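The white rack (403,262 in the 800x600 top view) is the one in the channel; the purple (568,187) and orange (272,425) ones are look-alikes. The white cup is at (334,312), between the open bar and the plate, and the turquoise one at (358,378) is not meant. The tall bottle is in the left (+y) well at (364,240). I'll enlarge both views to confirm this and to pick the fixture points.

```bash
python3 - <<'E'
from h import *
a=cam('top');b=cam('side')
A=a['frame'][85:235,150:320]; B=b['frame'][150:290,115:295]
cv2.imwrite('pics/ctop.png',cv2.resize(A,None,fx=4,fy=4,interpolation=cv2.INTER_CUBIC)) 
cv2.imwrite('pics/cside.png',cv2.resize(B,None,fx=4,fy=4,interpolation=cv2.INTER_CUBIC))
E
```

```text
(no output)
```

View pics/ctop.png

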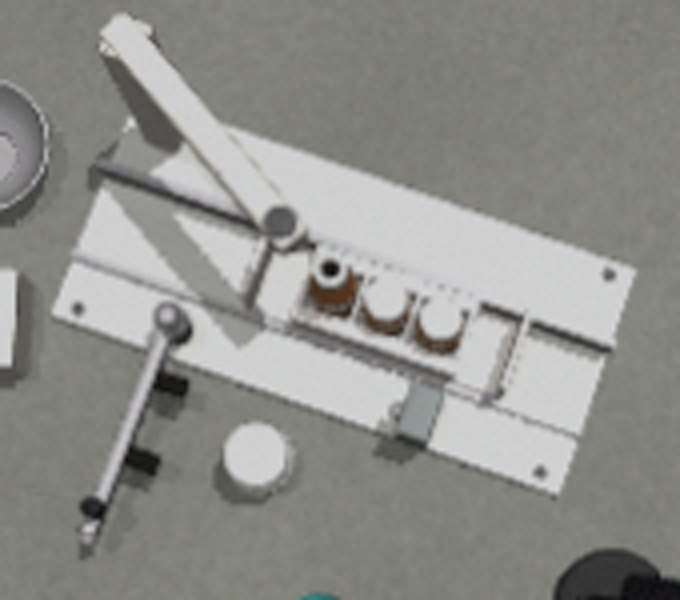

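View pics/cside.png

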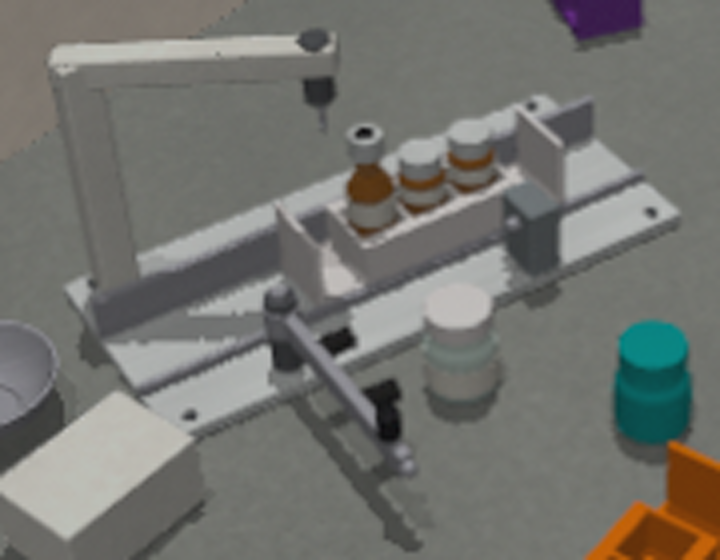

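The enlarged crops confirm it: the white rack is in the channel, with the tall amber bottle in the +y well (septum at crop 330,267). The white-lidded cup is at (259,454), clear of the bar, and the bar is open with its knob at (93,505). Next I'll fit the fixture pose and triangulate.

```bash
cat > fit.py <<'E'
from h import *
from scipy.optimize import least_squares
a=cam('top');b=cam('side')
t=lambda u,v:(150+(u-1.5)/4,85+(v-1.5)/4); s=lambda u,v:(115+(u-1.5)/4,150+(v-1.5)/4)
mm=lambda *x:np.array(x)/1000
T=[(mm(-50,-220,12),t(557,495)),(mm(140,-220,12),t(636,268)),(mm(-50,200,12),t(52,314)),(mm(-28,100,78),t(172,318)),(mm(35,25,215),t(283,222)),(mm(-32,-98,70),t(423,404))]
S=[(mm(-50,-220,12),s(680,213)),(mm(-28,100,78),s(281,292)),(mm(35,25,137),s(324,131)),(mm(-32,-98,70),s(532,200)),(mm(35,25,215),s(314,40))]
def F(p,X): c,q=np.cos(p[2]),np.sin(p[2]); return np.array([p[0]+c*X[0]-q*X[1],p[1]+q*X[0]+c*X[1],X[2]])
def inv(p,X): c,q=np.cos(p[2]),np.sin(p[2]); d=np.array(X[:2])-p[:2]; return np.array([c*d[0]+q*d[1],-q*d[0]+c*d[1]])
def tri(u,v):
    o1,d1=ray(a,u);o2,d2=ray(b,v); k=np.linalg.lstsq(np.stack([d1,-d2],1),o2-o1,rcond=None)[0]; p,q=o1+k[0]*d1,o2+k[1]*d2
    return (p+q)/2, np.linalg.norm(p-q)
if __name__=='__main__':
    def res(p,w=2):
        r=[]
        if w!=1:r+=[(proj(a,F(p,X))[0]-u) for X,u in T]
        if w!=0:r+=[(proj(b,F(p,X))[0]-u) for X,u in S]
        return np.concatenate(r)
    for w in (0,1,2):
        f=least_squares(res,[.65,-.1,-.33],args=(w,),loss='soft_l1'); print(w,np.round(f.x,4)); 
        print(np.round(f.fun.reshape(-1,2),1).tolist())
    P=f.x; np.save('P.npy',P)
    for n,u,v in [('septum',t(330,267),s(364,133)),('cuptop',t(259,454),s(459,305)),('knobtop',t(93,503),s(384,400)),('needle_housing',t(283,222),s(314,40))]:
        X,e=tri(u,v); print(n,np.round(X,4),'err',round(e,4),'fix',np.round(inv(P,X),4))
    print('septum z.117+.015 from top',inv(P,at_z(a,t(330,267),.125)))
    print('cup top z.07',at_z(a,t(259,454),.07),at_z(b,s(459,305),.07))
    k=inv(P,at_z(a,t(93,503),.087)); print('knob',k,'angle',np.arctan2(-(k[0]+.028),-(k[1]-.1)))
    print('endplate y z.072',inv(P,at_z(a,t(525,312),.072)),inv(P,at_z(a,t(498,398),.072)),inv(P,at_z(a,t(268,240),.072)))
    for n,u,z in [('dish',t(-2,145),.04),('box',(135.9,163),.055),('stand',(302,237),.0),('turq',(229,242),.07)]: print(n,at_z(a,u,z))
E
python3 fit.py
```

```text
0 [ 0.5844  0.1188 -0.345 ]
[[1.2, -0.1], [0.7, -0.2], [-0.3, 0.1], [-0.8, -0.9], [-0.2, -0.1], [-0.2, 1.7]]
1 [ 0.5822  0.1197 -0.3444]
[[0.6, -0.2], [-0.5, -0.3], [0.2, 1.1], [-0.3, -0.6], [0.1, 0.3]]
2 [ 0.5837  0.1188 -0.3448]
[[1.2, 0.2], [0.7, 0.0], [-0.4, 0.4], [-0.8, -0.6], [-0.2, 0.2], [-0.2, 1.9], [0.4, -0.6], [-0.7, -0.7], [0.0, 0.8], [-0.5, -1.0], [-0.1, -0.1]]
septum [0.6155 0.1024 0.125 ] err 0.0019 fix [ 0.0355 -0.0047]
cuptop [0.4897 0.1565 0.0687] err 0.0006 fix [-0.1012  0.0037]
knobtop [0.4533 0.2725 0.093 ] err 0.0007 fix [-0.1746  0.1006]
needle_housing [0.6255 0.13   0.2144] err 0.0004 fix [0.0356 0.0246]
septum z.117+.015 from top [ 0.0360477  -0.00387531]
cup top z.07 [0.48980602 0.15655001 0.07      ] [0.4884543  0.15745808 0.07      ]
knob [-0.1748474   0.10155151] angle 1.5813613692659543
endplate y z.072 [ 0.06334628 -0.14513834] [-0.00407781 -0.14715904] [0.05056368 0.05216464]
dish [0.7326109  0.36191682 0.04      ]
box [0.59779992 0.39345658 0.055     ]
stand [ 0.37473633 -0.10818963  0.        ]
turq [0.36263623 0.11389522 0.07      ]
```

>>> send_rows(
  moves=[
    [0.6,0.95,0.15,-0.194,0.3],
    [0.6,0.95,0.15,-0.194,0.3],
    [0.6,0.95,0.15,-0.194,0.3],
    [0.6,0.95,0.15,-0.194,0.3],
    [0.6,0.95,0.15,-0.194,0.3],
    [0.6,0.95,0.15,-0.194,0.3],
    [0.6,0.95,0.15,-0.194,0.3],
    [0.6,0.95,0.15,-0.194,0.3],
  ],
)

```text
time: 2.47
eef_pos: [0.3252, -0.383, 0.2246]
ee_rot: [0.986, -0.166, 0.002, -0.002]
force: [-0.4, -0.3, -0.5]
finger_gap: 0.477
grip_force: 0.0
```

>>> send_rows(
  moves=[
    [0.66,0.95,0,0,0.3],
    [0.66,0.95,0,0,0.3],
    [0.66,0.95,0,0,0.3],
    [0.66,0.95,0,0,0.3],
    [0.66,0.95,0,0,0.3],
    [0.66,0.95,0,0,0.3],
    [0.66,0.95,0,0,0.3],
    [0.66,0.95,0,0,0.3],
  ],
)

```text
time: 3.13
eef_pos: [0.4891, -0.1429, 0.2235]
ee_rot: [0.986, -0.165, 0.002, -0.003]
force: [-0.2, 1.0, 0.1]
finger_gap: 0.298
grip_force: 0.0
```

>>> send_rows(
  moves=[
    [0.3,0.46,-0.1,0,0.3],
    [0.3,0.46,-0.1,0,0.3],
    [0.3,0.46,-0.1,0,0.3],
    [0.3,0.46,-0.1,0,0.3],
    [0.3,0.46,-0.1,0,0.3],
    [0.3,0.46,-0.1,0,0.3],
  ],
)

```text
time: 3.63
eef_pos: [0.5587, -0.0378, 0.198]
ee_rot: [0.985, -0.172, -0.0, 0.0]
force: [-0.4, -0.7, 0.4]
finger_gap: 0.299
grip_force: 0.0
```

```bash
python3 - <<'E'
from h import *
from fit import F,inv
P=np.load('P.npy'); s=bot.sense(); print(s['eef_pos'],inv(P,s['eef_pos']), R.from_quat(s['ee_rot']).as_matrix()[:2,1], F(P,np.array([.035,-.1485,0])))
w=cam('wrist'); f=w['frame'].copy()
for X in [(.0325,-.1515,.072),(.0325,-.1455,.072),(-.032,-.098,.07),(-.05,-.22,.012),(.14,-.22,.012)]:
    u=proj(w,F(P,np.array(X)))[0]; cv2.circle(f,tuple(int(i) for i in np.round(u)),3,(0,0,255),1)
cv2.imwrite('pics/w1.png',cv2.resize(f,(800,600)))
E
```

```text
[ 0.55826218 -0.0402682   0.19867939] [ 0.02986004 -0.15830347] [-0.34268981 -0.93944714] [ 0.5664135  -0.03277932  0.        ]
```

View pics/w1.png

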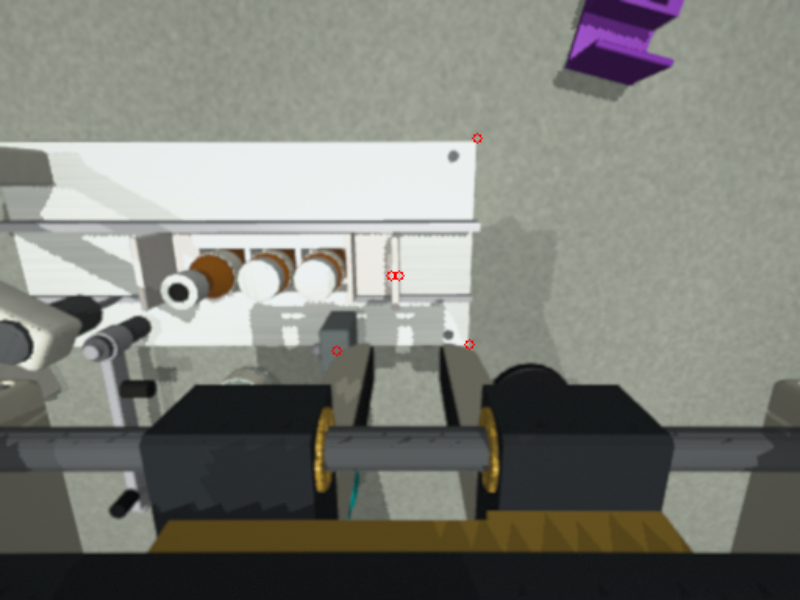

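The overlay from the fit lands on the plate corners and on the rack's end plate (391–399, 275) to within about 2 mm. I'll lower the fingers around the end plate and grip it lightly.

>>> send_rows(
  moves=[
    [0.032,0.028,-0.15,0,0.3],
    [0.032,0.028,-0.25,0,0.3],
    [0.032,0.028,-0.35,0,0.3],
    [0.032,0.028,-0.45,0,0.3],
    [0.032,0.028,-0.55,0,0.3],
    [0.032,0.028,-0.62,0,0.3],
    [0.032,0.028,-0.62,0,0.3],
    [0.032,0.028,-0.62,0,0.3],
  ],
)

```text
time: 4.45
eef_pos: [0.5663, -0.0324, 0.0434]
ee_rot: [0.985, -0.174, -0.0, 0.0]
force: [-0.4, 0.1, 0.2]
finger_gap: 0.299
grip_force: 0.0
```

>>> send_rows(
  moves=[
    [0,0,0,0,0.2],
    [0,0,0,0,0.1],
    [0,0,0,0,0.03],
    [0,0,0,0,0],
    [0,0,0,0,0],
    [0,0,0,0,0],
  ],
  newtons=8,
)

```text
time: 4.95
eef_pos: [0.5671, -0.0306, 0.0439]
ee_rot: [0.985, -0.172, 0.0, -0.0]
force: [-0.4, 0.3, -0.5]
finger_gap: 0.006
grip_force: 0.0
```

```bash
python3 - <<'E'
from h import *
from fit import inv
P=np.load('P.npy'); s=bot.sense(); print(s['eef_pos'],inv(P,s['eef_pos']),s['force'],s['finger_gap'],s['grip_force'])
E
```

```text
[ 0.56692879 -0.03059257  0.04358041] [ 0.03474575 -0.14626779] [-0.15721454  0.32717682 -0.17716212] 0.009251537168337624 0.0
```

```bash
python3 - <<'E'
from h import *
a=cam('top');b=cam('side')
A=a['frame'][110:210,200:320]; B=b['frame'][140:240,150:270]
cv2.imwrite('pics/g.png',np.hstack([cv2.resize(x,(400,334),interpolation=cv2.INTER_CUBIC) for x in (A,B)]))
E
```

```text
(no output)
```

View pics/g.png

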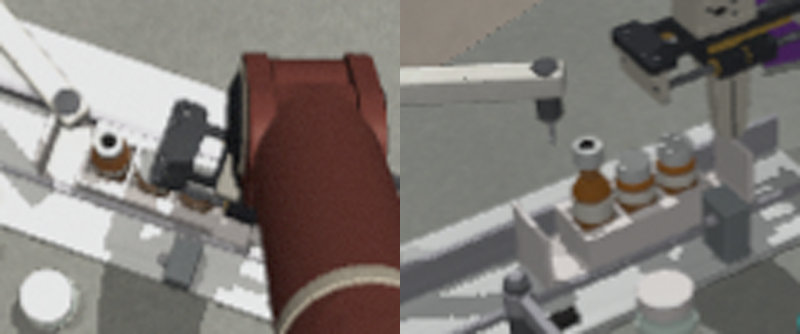

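```bash
python3 - <<'E'
from h import *
from fit import F,inv
P=np.load('P.npy')
b=cam('side'); w=cam('wrist'); T=w['state']['eef_pos']
def mark(p,L):
    f=cv2.resize(p['frame'],None,fx=4,fy=4,interpolation=cv2.INTER_CUBIC)
    for X in L:
        u=proj(p,X)[0]*4+1.5; cv2.circle(f,tuple(int(i) for i in np.round(u)),3,(0,0,255),1)
    return f
L=[F(P,np.array(X)) for X in [(.005,-.1515,.072),(.065,-.1515,.072),(.005,-.1455,.072),(.065,-.1455,.072)]]+[T,T+[0,0,.019]]
B=mark(b,L)[600:1000,700:1100]; W=mark(w,L)
u=proj(w,T)[0]; print(u,proj(b,T))
x0=int(min(max(u[0]*4-200,0),2048-400));y0=int(min(max(u[1]*4-330,0),1536-400))
cv2.imwrite('pics/g2.png',np.hstack([B,W[y0:y0+400,x0:x0+400]])); print(x0,y0)
E
```

```text
[260.81393021 214.37020088] [[248.7316239  188.53872998]]
843 527
```

View pics/g2.png

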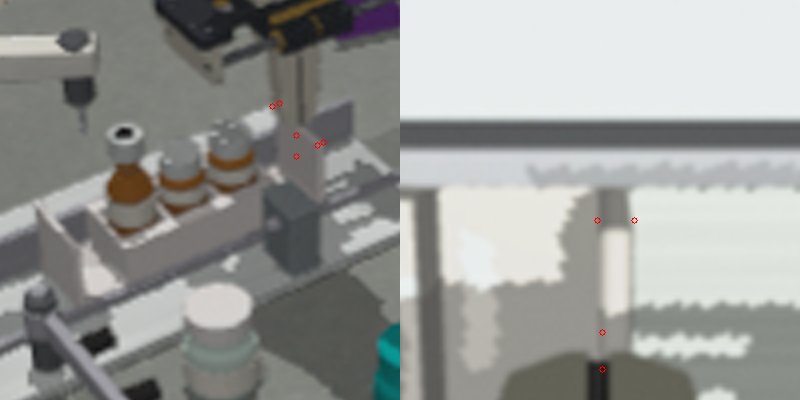

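```bash
cat > cap.py <<'E'
from h import *
from fit import F,inv,s as S,t as Tt,a as A0,b as B0
import pickle,sys,os
P=np.load('P.npy')
if not os.path.exists('ref.pkl'): pickle.dump((A0['frame'],B0['frame']),open('ref.pkl','wb'))
ra,rb=pickle.load(open('ref.pkl','rb'))
def track(ref,p,uv,r=5,srch=30):
    x,y=[int(round(v)) for v in uv]; tm=ref[y-r:y+r+1,x-r:x+r+1]; k=4
    up=lambda im:cv2.resize(im,None,fx=k,fy=k,interpolation=cv2.INTER_CUBIC)
    win=p['frame'][y-r-srch:y+r+srch+1,x-r-srch:x+r+srch+1]
    m=cv2.matchTemplate(up(win),up(tm),cv2.TM_CCOEFF_NORMED); _,v,_,l=cv2.minMaxLoc(m)
    return np.array([l[0]/k-srch,l[1]/k-srch])+uv,v
for n,ref,p,uv in(('top',ra,A0,Tt(330,267)),('side',rb,B0,S(364,133))):
    q,v=track(ref,p,np.array(uv)); print(n,np.round(q,1),'score',round(v,2),'septum fix(mm)',np.round(1000*inv(P,at_z(p,q,.125)),1))
st=bot.sense(); print('t',st['time'],'tcp',np.round(st['eef_pos'],4),'fix',np.round(1000*inv(P,st['eef_pos']),1),'F',np.round(st['force'],1),'gap',round(st['finger_gap'],3),st['grip_force'])
E
python3 cap.py
```

```text
top [232.1 151.4] score 1.0 septum fix(mm) [36.  -3.9]
side [205.6 182.9] score 1.0 septum fix(mm) [34.8 -5.3]
t 5.45 tcp [ 0.5669 -0.0306  0.0434] fix [  34.7 -146.3] F [-0.6 -0.   0.2] gap 0.005 0.0
```

>>> send_rows(
  moves=[
    [0.007,0.019,0,0,0],
    [0.0135,0.038,0,0,0],
    [0.0135,0.038,0,0,0],
    [0.0135,0.038,0,0,0],
  ],
)

```text
time: 5.78
eef_pos: [0.5704, -0.0202, 0.0434]
ee_rot: [0.985, -0.172, 0.0, -0.0]
force: [0.4, -0.1, 0.7]
finger_gap: 0.002
grip_force: 0.0
```

```bash
python3 cap.py
```

```text
top [232.1 151.4] score 1.0 septum fix(mm) [36.  -3.9]
side [205.6 182.9] score 1.0 septum fix(mm) [34.8 -5.3]
t 5.8833 tcp [ 0.5702 -0.0211  0.0434] fix [  34.6 -136.2] F [-0.9  0.2  0.1] gap 0.008 0.0
```

```bash
python3 - <<'E'
from h import *
b=cam('side'); w=cam('wrist')
B=cv2.resize(b['frame'][150:205,225:280],(400,400),interpolation=cv2.INTER_CUBIC)
W=cv2.resize(w['frame'][130:260,195:325],(400,400),interpolation=cv2.INTER_CUBIC)
T=w['state']['eef_pos']
for im,p,o,k in((B,b,(225,150),400/55),(W,w,(195,130),400/130)):
    for z in (0,.028):
        u=(proj(p,T+[0,0,z])[0]-o)*k; cv2.circle(im,tuple(int(i) for i in u),3,(0,0,255),1)
cv2.imwrite('pics/g3.png',np.hstack([B,W]))
E
```

```text
(no output)
```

View pics/g3.png

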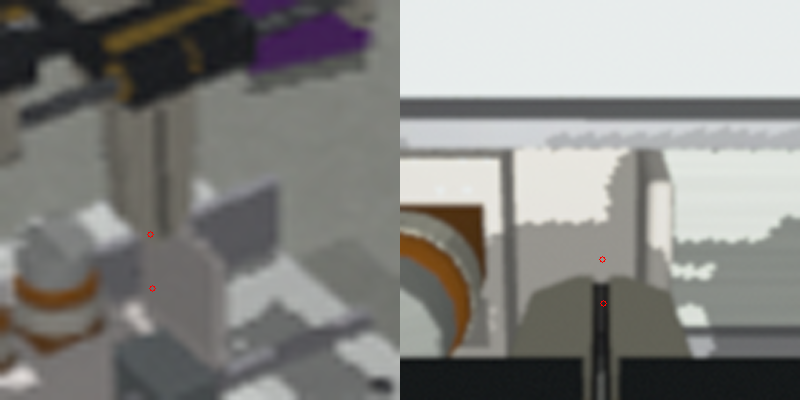

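```bash
python3 - <<'E'
from h import *
w=cam('wrist'); print(np.round(w['T_tool_cam'],3)); s=w['state']; print(np.round(R.from_quat(s['ee_rot']).as_matrix(),3))
T=s['eef_pos']; V=view(w); print(np.linalg.inv(V)[:3,3]-T)
for dz in(-.03,0,.03,.06,.09): print(dz,proj(w,T+[0,0,dz])[0])
E
```

```text
[[ 0.     0.963  0.271  0.075]
 [ 1.     0.    -0.001 -0.001]
 [-0.001  0.271 -0.963 -0.198]
 [ 0.     0.     0.     1.   ]]
[[ 0.94 -0.34 -0.  ]
 [-0.34 -0.94 -0.  ]
 [-0.    0.   -1.  ]]
[ 0.0706501  -0.02453306  0.19822085]
-0.03 [260.6674317  202.52379954]
0 [260.81391049 214.3697847 ]
0.03 [261.00689198 229.97411717]
0.06 [261.27275024 251.46673923]
0.09 [261.66252397 282.96766138]
```

The fingers closed on nothing. In both views the visible tips sit about 25–30 mm higher than the reported TCP, roughly level with the plate's top. I'll back off outside the rack and check the tip height by touching the channel floor gently.

>>> send_rows(
  moves=[
    [0,0,0.16,0,0],
    [0,0,0.16,0,0],
    [-0.068,-0.188,0.16,0,0],
    [-0.068,-0.188,0.16,0,0],
    [-0.068,-0.188,0.06,0,0],
    [-0.068,-0.188,-0.04,0,0],
    [-0.068,-0.188,-0.08,0,0],
    [-0.068,-0.188,-0.08,0,0],
  ],
)

```text
time: 6.7
eef_pos: [0.5511, -0.0682, 0.0212]
ee_rot: [0.985, -0.173, -0.003, 0.0]
force: [-1.2, -0.4, 0.5]
finger_gap: 0.005
grip_force: 0.0
```

>>> send_rows(
  moves=[
    [0,0,-0.01,0,0],
    [0,0,-0.02,0,0],
    [0,0,-0.028,0,0],
    [0,0,-0.028,0,0],
  ],
)

```text
time: 7.03
eef_pos: [0.5537, -0.0681, 0.0169]
ee_rot: [0.985, -0.172, 0.001, -0.0]
force: [-0.3, 1.0, 0.0]
finger_gap: 0.005
grip_force: 0.0
```

>>> send_rows(
  moves=[
    [0,0,-0.01,0,0],
    [0,0,-0.02,0,0],
    [0,0,-0.03,0,0],
    [0,0,-0.03,0,0],
  ],
)

```text
time: 7.37
eef_pos: [0.5529, -0.0681, 0.0085]
ee_rot: [0.985, -0.172, -0.0, 0.0]
force: [0.2, 0.0, 0.5]
finger_gap: 0.01
grip_force: 0.0
```

>>> send_rows(
  moves=[
    [0,0,-0.01,0,0],
    [0,0,-0.02,0,0],
    [0,0,-0.03,0,0],
    [0,0,-0.03,0,0],
  ],
)

```text
time: 7.7
eef_pos: [0.5528, -0.0681, 0.0008]
ee_rot: [0.985, -0.172, -0.001, 0.0]
force: [0.2, 0.6, 0.1]
finger_gap: 0.004
grip_force: 0.0
```

>>> send_rows(
  moves=[
    [0,0,-0.01,0,0],
    [0,0,-0.016,0,0],
    [0,0,-0.016,0,0],
  ],
)

```text
time: 7.95
eef_pos: [0.553, -0.0681, -0.0029]
ee_rot: [0.985, -0.172, -0.0, -0.0]
force: [0.3, -0.3, -0.9]
finger_gap: 0.005
grip_force: 0.0
```

>>> send_rows(
  moves=[
    [0,0,-0.008,0,0],
    [0,0,-0.016,0,0],
    [0,0,-0.016,0,0],
  ],
)

```text
time: 8.2
eef_pos: [0.5529, -0.0681, -0.007]
ee_rot: [0.985, -0.172, -0.0, 0.0]
force: [-0.6, 0.5, -0.9]
finger_gap: 0.002
grip_force: 0.0
```

>>> send_rows(
  moves=[
    [0,0,-0.008,0,0],
    [0,0,-0.014,0,0],
    [0,0,-0.014,0,0],
  ],
)

```text
time: 8.45
eef_pos: [0.553, -0.0681, -0.0104]
ee_rot: [0.985, -0.172, -0.0, -0.0]
force: [0.9, 0.2, 0.8]
finger_gap: 0.009
grip_force: 0.0
```

>>> send_rows(
  moves=[
    [0,0,-0.008,0,0],
    [0,0,-0.016,0,0],
    [0,0,-0.016,0,0],
  ],
)

```text
time: 8.7
eef_pos: [0.5529, -0.0681, -0.0145]
ee_rot: [0.985, -0.172, -0.0, 0.0]
force: [0.5, 0.0, 0.3]
finger_gap: 0.004
grip_force: 0.0
```

>>> send_rows(
  moves=[
    [0,0,-0.008,0,0],
    [0,0,-0.012,0,0],
    [0,0,-0.012,0,0],
  ],
)

```text
time: 8.95
eef_pos: [0.5531, -0.0681, -0.0173]
ee_rot: [0.985, -0.172, -0.0, -0.0]
force: [0.2, 0.5, 0.0]
finger_gap: 0.002
grip_force: 0.0
```

>>> send_rows(
  moves=[
    [0,0,-0.008,0,0],
    [0,0,-0.014,0,0],
    [0,0,-0.014,0,0],
  ],
)

```text
time: 9.2
eef_pos: [0.5534, -0.0681, -0.0203]
ee_rot: [0.985, -0.172, 0.0, -0.0]
force: [-0.8, 0.7, 3.6]
finger_gap: 0.006
grip_force: 1.4
```

Contact comes at a reported z of −0.020 over the 12 mm plate, so the real tips are 32 mm above the reported TCP. I'll allow for that from here on and grip the end plate again.

>>> send_rows(
  moves=[
    [0,0,0.16,0,0.3],
    [0,0,0.33,0,0.3],
    [0,0,0.33,0,0.3],
    [0.051,0.142,0.33,0,0.3],
    [0.051,0.142,0.33,0,0.3],
    [0.051,0.142,0.24,0,0.3],
    [0.051,0.142,0.13,0,0.3],
    [0.051,0.142,0.13,0,0.3],
  ],
)

```text
time: 9.87
eef_pos: [0.562, -0.032, 0.0077]
ee_rot: [0.985, -0.172, -0.005, 0.0]
force: [-0.1, 0.3, -0.5]
finger_gap: 0.3
grip_force: 0.0
```

>>> send_rows(
  moves=[
    [0,0,0,0,0.2],
    [0,0,0,0,0.1],
    [0,0,0,0,0.03],
    [0,0,0,0,0],
    [0,0,0,0,0],
  ],
  newtons=8,
)

```text
time: 10.28
eef_pos: [0.5669, -0.0333, 0.0133]
ee_rot: [0.985, -0.173, 0.001, 0.0]
force: [-0.1, -0.9, 4.2]
finger_gap: 0.066
grip_force: 8.0
```

```bash
python3 cap.py
```

```text
top [232.1 151.4] score 0.99 septum fix(mm) [36.  -3.9]
side [205.6 182.9] score 0.99 septum fix(mm) [34.8 -5.3]
t 10.3833 tcp [ 0.5669 -0.0333  0.0133] fix [  35.7 -148.8] F [-0.8 -1.2  6.6] gap 0.064 8.000195100903511
```

>>> send_rows(
  moves=[
    [0.007,0.018,0,0,0],
    [0.014,0.037,0,0,0],
    [0.021,0.056,0,0,0],
    [0.028,0.075,0,0,0],
    [0.034,0.094,0,0,0],
    [0.04,0.111,0,0,0],
    [0.04,0.111,0,0,0],
    [0.04,0.111,0,0,0],
  ],
)

```text
time: 11.05
eef_pos: [0.5762, -0.0087, 0.0133]
ee_rot: [0.985, -0.174, 0.001, 0.002]
force: [-2.1, -5.5, 6.3]
finger_gap: 0.066
grip_force: 8.0
```

```bash
python3 cap.py
```

```text
top [223.4 148.1] score 0.79 septum fix(mm) [36.6 22.5]
side [197.1 186.1] score 0.87 septum fix(mm) [35.2 21.4]
t 11.15 tcp [ 0.5762 -0.0088  0.0133] fix [  36.1 -122.6] F [-2.4 -5.8  7.2] gap 0.065 8.002099692821503
```

>>> send_rows(
  moves=[
    [0.002,0.006,0,0,0],
    [0.0043,0.012,0,0,0],
    [0.0043,0.012,0,0,0],
    [0.0043,0.012,0,0,0],
    [0.0043,0.012,0,0,0],
  ],
)

```text
time: 11.57
eef_pos: [0.5768, -0.0073, 0.0133]
ee_rot: [0.985, -0.174, 0.0, 0.003]
force: [-2.7, -7.2, 7.6]
finger_gap: 0.063
grip_force: 8.0
```

```bash
python3 cap.py; python3 - <<'E'
from h import *
b=cam('side');a=cam('top')
B=cv2.resize(b['frame'][145:205,165:225],(400,400),interpolation=cv2.INTER_CUBIC)
A=cv2.resize(a['frame'][120:170,200:250],(400,400),interpolation=cv2.INTER_CUBIC)
cv2.imwrite('pics/n.png',np.hstack([B,A]))
E
```

```text
top [222.6 148.1] score 0.79 septum fix(mm) [35.9 24.5]
side [196.6 186.4] score 0.87 septum fix(mm) [35.  23.1]
t 11.6667 tcp [ 0.5768 -0.0073  0.0133] fix [  36.2 -121. ] F [-2.9 -8.1  8.1] gap 0.067 8.007002770900726
```

View pics/n.png

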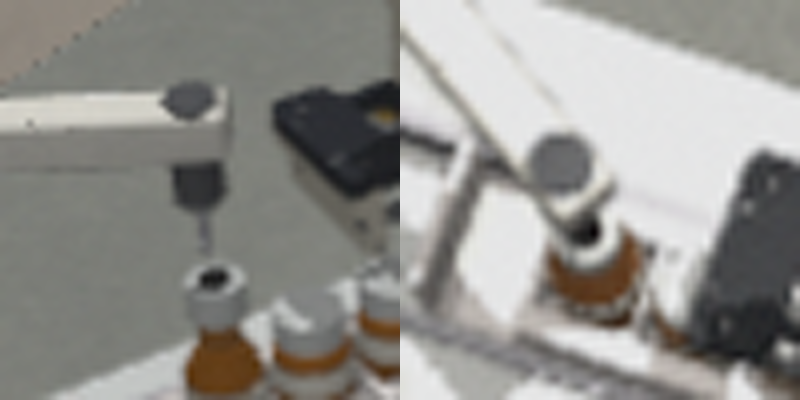

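The side view has the needle tip at (208,250) and the septum at (214,278), so the cap still needs about 1.5 mm in +y.

>>> send_rows(
  moves=[
    [0.0024,0.0068,0,0,0],
    [0.0024,0.0068,0,0,0],
    [0.0024,0.0068,0,0,0],
    [0.0024,0.0068,0,0,0],
  ],
)

```text
time: 12.1
eef_pos: [0.5774, -0.0057, 0.0133]
ee_rot: [0.985, -0.174, 0.0, 0.003]
force: [-3.1, -7.3, 8.1]
finger_gap: 0.063
grip_force: 8.0
```

```bash
python3 cap.py
```

```text
top [222.4 147.9] score 0.8 septum fix(mm) [36.3 25.4]
side [196.1 186.6] score 0.86 septum fix(mm) [34.8 24.8]
t 12.2 tcp [ 0.5774 -0.0057  0.0133] fix [  36.2 -119.3] F [-2.2 -6.   7.8] gap 0.065 8.00731010735035
```

>>> send_rows(
  moves=[
    [-0.003,-0.008,0,0,0],
    [-0.006,-0.016,0,0,0],
    [-0.006,-0.016,0,0,0],
    [-0.006,-0.016,0,0,0],
  ],
)

```text
time: 12.53
eef_pos: [0.5775, -0.0055, 0.0133]
ee_rot: [0.985, -0.173, 0.002, 0.0]
force: [-0.3, -2.6, 6.4]
finger_gap: 0.067
grip_force: 8.0
```

```bash
python3 cap.py
```

```text
top [222.4 147.9] score 0.8 septum fix(mm) [36.3 25.4]
side [196.1 186.6] score 0.86 septum fix(mm) [34.8 24.8]
t 12.6333 tcp [ 0.5775 -0.0055  0.0133] fix [  36.2 -119.1] F [-0.5 -3.   6. ] gap 0.067 8.001124486327171
```

>>> send_rows(
  moves=[
    [-0.003,-0.007,0,0,0],
    [-0.003,-0.007,0,0,0],
    [-0.003,-0.007,0,0,0.1],
    [-0.003,-0.007,0,0,0.2],
    [-0.003,-0.007,0,0,0.3],
    [-0.003,-0.007,0,0,0.3],
  ],
)

```text
time: 13.13
eef_pos: [0.5747, -0.0057, 0.0114]
ee_rot: [0.985, -0.172, -0.001, 0.0]
force: [0.4, 0.3, -0.3]
finger_gap: 0.265
grip_force: 0.0
```

```bash
python3 cap.py
```

```text
top [222.4 147.9] score 0.8 septum fix(mm) [36.3 25.4]
side [196.1 186.6] score 0.86 septum fix(mm) [34.8 24.8]
t 13.2333 tcp [ 0.575  -0.0058  0.0115] fix [  33.9 -120.3] F [-0.5 -0.4 -1.1] gap 0.292 0.0
```

>>> send_rows(
  moves=[
    [0,0,0.14,0,0.4],
    [0,0,0.3,0,0.4],
    [-0.1,0.05,0.3,0,0.7],
    [-0.25,0.1,0.3,0.1,1],
    [-0.343,0.3,0.3,0.25,1],
    [-0.343,0.5,0.3,0.25,1],
    [-0.343,0.65,0.3,0.25,1],
    [-0.343,0.65,0.3,0.25,1],
  ],
)

```text
time: 13.9
eef_pos: [0.4884, 0.1641, 0.0875]
ee_rot: [0.989, 0.146, 0.001, -0.002]
force: [0.1, 0.7, -0.2]
finger_gap: 0.781
grip_force: 0.0
```

>>> send_rows(
  moves=[
    [0,0,0,0.25,1],
    [0,0,0,0.25,1],
    [0,0,0,0.25,1],
    [0,0,0,0.25,1],
    [0,0,0,0.25,1],
    [0,0,0,0.25,1],
    [0,0,0,0.25,1],
    [0,0,0,0.25,1],
  ],
)

```text
time: 14.57
eef_pos: [0.4895, 0.1562, 0.0867]
ee_rot: [0.862, 0.507, -0.0, -0.0]
force: [-0.6, -0.5, -0.1]
finger_gap: 1.0
grip_force: 0.0
```

```bash
python3 - <<'E'
from h import *
from fit import inv
P=np.load('P.npy'); s=bot.sense(); print(s['eef_pos'],inv(P,s['eef_pos']),R.from_quat(s['ee_rot']).as_matrix()[:2,1],s['finger_gap'])
w=cam('wrist')
for d in bot.outline_of(w,'cup')[:2]:
    m=d['region']; ys,xs=np.where(m); uv=np.array(d['at'])*[512,384]; print(d['conf'],uv,xs.min(),xs.max(),ys.min(),ys.max(),at_z(w,uv,.06),at_z(w,uv,.07))
print(proj(w,np.array([.4892,.157,.07])))
E
```

```text
[0.4895622  0.15636763 0.08679712] [-0.10126593  0.00353383] [ 0.87346067 -0.4868946 ] 0.9969487287533736
0.61 [256.512 196.992] 232 284 164 230 [0.49002717 0.16439591 0.06      ] [0.49163653 0.16699504 0.07      ]
0.59 [420.5056 205.0944] 390 458 180 233 [0.6130645  0.08731149 0.06      ] [0.60920553 0.0933366  0.07      ]
[[259.77020914 208.14643071]]
```

>>> send_rows(
  moves=[
    [0,0,-0.05,0.03,1],
    [0,0,-0.12,0.052,1],
    [0,0,-0.2,0.052,1],
    [0,0,-0.28,0.052,1],
    [0,0,-0.34,0.052,1],
    [0,0,-0.387,0.052,1],
    [0,0,-0.387,0.052,1],
    [0,0,-0.387,0.052,1],
  ],
)

```text
time: 15.43
eef_pos: [0.4894, 0.1566, -0.0101]
ee_rot: [0.818, 0.576, -0.001, -0.0]
force: [-0.5, -0.7, 0.8]
finger_gap: 0.998
grip_force: 0.0
```

>>> send_rows(
  moves=[
    [0,0,0,0,0.8],
    [0,0,0,0,0.65],
    [0,0,0,0,0.5],
    [0,0,0,0,0.4],
    [0,0,0,0,0.4],
    [0,0,0,0,0.4],
    [0,0,0,0,0.4],
    [0,0,0,0,0.4],
  ],
  newtons=12,
)

```text
time: 16.1
eef_pos: [0.4897, 0.1566, -0.0096]
ee_rot: [0.818, 0.576, 0.0, 0.0]
force: [-0.7, -0.4, 1.7]
finger_gap: 0.554
grip_force: 12.0
```

>>> send_rows(
  moves=[
    [0,0,0.1,0,0.4],
    [0,0,0.22,0,0.4],
    [0,0,0.34,0,0.4],
    [0,-0.05,0.4,0,0.4],
    [0.02,-0.18,0.4,0,0.4],
    [0.03,-0.32,0.4,0,0.4],
    [0.04,-0.46,0.4,0,0.4],
    [0.04,-0.6,0.4,0,0.4],
  ],
)

```text
time: 16.77
eef_pos: [0.4999, 0.005, 0.0902]
ee_rot: [0.817, 0.576, 0.0, 0.0]
force: [0.4, 0.2, -1.0]
finger_gap: 0.556
grip_force: 12.0
```

>>> send_rows(
  moves=[
    [0.01,-0.14,0,0,0.4],
    [0.02,-0.28,0,0,0.4],
    [0.03,-0.42,0,0,0.4],
    [0.035,-0.54,0,0,0.4],
    [0.035,-0.63,0,0,0.4],
    [0.035,-0.63,0,0,0.4],
    [0.035,-0.63,0,0,0.4],
  ],
)

```text
time: 17.35
eef_pos: [0.5077, -0.1525, 0.0897]
ee_rot: [0.819, 0.574, -0.0, -0.0]
force: [-0.4, -0.1, -1.1]
finger_gap: 0.558
grip_force: 12.0
```

Next I lower it to the bench, with the last few mm done slowly, and release.

>>> send_rows(
  moves=[
    [0,0,-0.12,0,0.4],
    [0,0,-0.24,0,0.4],
    [0,0,-0.33,0,0.4],
    [0,0,-0.37,0,0.4],
    [0,0,-0.385,0,0.4],
    [0,0,-0.392,0,0.4],
    [0,0,-0.397,0,0.4],
    [0,0,-0.397,0,0.4],
  ],
)

```text
time: 18.02
eef_pos: [0.5095, -0.1507, -0.008]
ee_rot: [0.817, 0.576, 0.001, 0.001]
force: [0.4, -0.3, -0.8]
finger_gap: 0.556
grip_force: 12.0
```

>>> send_rows(
  moves=[
    [0,0,0,0,0.6],
    [0,0,0,0,0.7],
    [0,0,0,0,0.85],
    [0,0,0,0,1],
    [0,0,0,0,1],
    [0,0,0,0,1],
  ],
)

```text
time: 18.52
eef_pos: [0.5085, -0.151, -0.0089]
ee_rot: [0.818, 0.576, 0.0, 0.0]
force: [-0.5, 0.4, -0.6]
finger_gap: 0.909
grip_force: 0.0
```

```bash
python3 cap.py
```

```text
top [222.4 147.9] score 0.8 septum fix(mm) [36.3 25.4]
side [196.1 186.6] score 0.86 septum fix(mm) [34.8 24.8]
t 18.6167 tcp [ 0.5085 -0.151  -0.009 ] fix [  20.4 -279.3] F [ 0.1 -0.5 -0.8] gap 0.978 0.0
```

>>> send_rows(
  moves=[
    [0,0,0.12,0,1],
    [0,0,0.26,0,1],
    [0,0,0.4,0,0.8],
    [-0.06,0.1,0.42,0,0.5],
    [-0.12,0.26,0.42,0,0.2],
    [-0.18,0.42,0.42,0,0],
    [-0.2,0.58,0.42,0,0],
    [-0.2,0.74,0.42,0,0],
  ],
)

```text
time: 19.28
eef_pos: [0.4563, 0.035, 0.0961]
ee_rot: [0.818, 0.575, -0.001, 0.0]
force: [0.0, 0.9, 0.3]
finger_gap: 0.62
grip_force: 0.0
```

>>> send_rows(
  moves=[
    [0,0.16,0,0,0],
    [0.02,0.32,0,0,0],
    [0.05,0.48,0,0,0],
    [0.08,0.64,0,0,0],
    [0.1,0.8,0,0,0],
    [0.123,0.94,0,0,0],
    [0.123,1.0,0,0,0],
    [0.123,1.0,0,0,0],
  ],
)

```text
time: 19.95
eef_pos: [0.4878, 0.2903, 0.0961]
ee_rot: [0.815, 0.579, 0.001, -0.002]
force: [-0.9, -0.7, 0.7]
finger_gap: 0.048
grip_force: 0.0
```

```bash
cat > pos.py <<'E'
from h import *
from fit import inv
P=np.load('P.npy'); s=bot.sense(); m=R.from_quat(s['ee_rot']).as_matrix()
print('t',s['time'],s['eef_pos'],'fix',inv(P,s['eef_pos']),'tool y deg in fixture',np.degrees(np.arctan2(m[1,1],m[0,1])-P[2]),'F',s['force'],s['finger_gap'])
E
python3 pos.py
```

```text
t 20.05 [0.48865131 0.28338031 0.09546002] fix [-0.14505818  0.12276173] tool y deg in fixture 0.11383252354687826 F [-0.35515875 -0.1078517  -0.51969425] 0.008984140213069142
```

>>> send_rows(
  moves=[
    [0.014,0.038,0,0,0],
    [0.014,0.038,-0.1,0,0],
    [0.014,0.038,-0.2,0,0],
    [0.014,0.038,-0.28,0,0],
    [0.014,0.038,-0.342,0,0],
    [0.014,0.038,-0.342,0,0],
    [0.014,0.038,-0.342,0,0],
  ],
)

```text
time: 20.63
eef_pos: [0.4929, 0.2919, 0.01]
ee_rot: [0.818, 0.575, -0.001, 0.0]
force: [-0.7, -0.1, 0.1]
finger_gap: 0.006
grip_force: 0.0
```

```bash
cat > arc.py <<'E'
import sys
exec(open('pos.py').read())
from fit import F
def tcp(th,r=.118,off=.0125):
    u=np.array([-np.sin(th),-np.cos(th)]); n=np.array([np.cos(th),-np.sin(th)])
    q=np.array([-.028,.1])+r*u-off*n; return F(P,np.array([*q,0]))[:2]
yaw=np.degrees(np.arctan2(m[1,1],m[0,1])-P[2])
for th in eval(sys.argv[1]):
    d=(tcp(th)-s['eef_pos'][:2])/.25; print(round(th,2),np.round(d,3),'turn',round((90-np.degrees(th)-yaw)/180,3))
E
python3 arc.py 'np.arange(1.6,-.11,-.1)'
```

```text
t 20.7333 [0.49381376 0.29340009 0.01154528] fix [-0.14358669  0.13393677] tool y deg in fixture -0.014613900860379845 F [-0.42510556  0.03803594 -0.95300597] 0.0029882579804860854
1.6 [-0.032 -0.065] turn -0.009
1.5 [-0.052 -0.108] turn 0.023
1.4 [-0.067 -0.153] turn 0.054
1.3 [-0.078 -0.199] turn 0.086
1.2 [-0.084 -0.246] turn 0.118
1.1 [-0.085 -0.294] turn 0.15
1.0 [-0.082 -0.341] turn 0.182
0.9 [-0.074 -0.388] turn 0.214
0.8 [-0.061 -0.434] turn 0.245
0.7 [-0.044 -0.478] turn 0.277
0.6 [-0.023 -0.52 ] turn 0.309
0.5 [ 0.003 -0.56 ] turn 0.341
0.4 [ 0.033 -0.597] turn 0.373
0.3 [ 0.066 -0.631] turn 0.405
0.2 [ 0.102 -0.662] turn 0.436
0.1 [ 0.141 -0.689] turn 0.468
-0.0 [ 0.183 -0.711] turn 0.5
-0.1 [ 0.226 -0.73 ] turn 0.532
```

>>> send_rows(
  moves=[
    [-0.03,-0.06,0,0,0],
    [-0.042,-0.087,0,0.007,0],
    [-0.052,-0.108,0,0.023,0],
    [-0.06,-0.13,0,0.038,0],
    [-0.067,-0.153,0,0.054,0],
    [-0.073,-0.176,0,0.07,0],
    [-0.078,-0.199,0,0.086,0],
    [-0.084,-0.246,0,0.118,0],
  ],
)

```text
time: 21.4
eef_pos: [0.4727, 0.2341, 0.012]
ee_rot: [0.695, 0.719, 0.002, 0.0]
force: [0.8, 0.5, -0.0]
finger_gap: 0.002
grip_force: 0.4
```

```bash
python3 arc.py 'np.arange(1.2,.35,-.1)'; python3 - <<'E'
from h import *
from fit import inv
P=np.load('P.npy'); b=cam('side');a=cam('top')
for n,p in(('s',b),('t',a)): print(n,[(np.round(np.array(d['at'])*[512,384],1),round(d['conf'],2)) for d in bot.search_frame(p,'keeper')[:2]])
E
```

```text
t 21.5 [0.47232251 0.22964053 0.01112394] fix [-0.14225973  0.06666572] tool y deg in fixture 21.178772915820826 F [-0.23110384  0.14099274 -0.87700533] 0.007232027071991164
1.2 [0.002 0.009] turn 0.0
1.1 [ 0.001 -0.039] turn 0.032
1.0 [ 0.004 -0.086] turn 0.064
0.9 [ 0.012 -0.133] turn 0.096
0.8 [ 0.025 -0.179] turn 0.128
0.7 [ 0.042 -0.223] turn 0.16
0.6 [ 0.063 -0.265] turn 0.191
0.5 [ 0.089 -0.305] turn 0.223
0.4 [ 0.119 -0.342] turn 0.255
s [(array([144.5, 170.2]), 0.69), (array([203.3, 235.1]), 0.6)]
t [(array([199. , 179.1]), 0.58)]
```

>>> send_rows(
  moves=[
    [-0.001,-0.048,0,0.032,0],
    [0.002,-0.095,0,0.064,0],
    [0.01,-0.142,0,0.096,0],
    [0.023,-0.188,0,0.128,0],
    [0.04,-0.232,0,0.16,0],
    [0.061,-0.274,0,0.191,0],
    [0.087,-0.314,0,0.223,0],
    [0.117,-0.351,0,0.255,0],
  ],
)

```text
time: 22.47
eef_pos: [0.5008, 0.1446, 0.0106]
ee_rot: [0.36, 0.933, 0.0, -0.0]
force: [-0.7, 1.2, 0.5]
finger_gap: 0.007
grip_force: 0.5
```

```bash
python3 arc.py 'np.arange(.4,-.11,-.05)'; python3 cap.py
```

```text
t 22.5667 [0.50208074 0.14250212 0.0099446 ] fix [-0.08479727 -0.00528372] tool y deg in fixture 66.95513867350658 F [-0.11322709  0.02994387 -0.515283  ] 0.008029606571709605
0.4 [-0.001  0.006] turn 0.001
0.35 [ 0.016 -0.011] turn 0.017
0.3 [ 0.033 -0.028] turn 0.033
0.25 [ 0.05  -0.043] turn 0.048
0.2 [ 0.069 -0.058] turn 0.064
0.15 [ 0.088 -0.072] turn 0.08
0.1 [ 0.108 -0.085] turn 0.096
0.05 [ 0.128 -0.097] turn 0.112
0.0 [ 0.15  -0.108] turn 0.128
-0.05 [ 0.171 -0.118] turn 0.144
-0.1 [ 0.193 -0.126] turn 0.16
top [222.4 147.9] score 0.8 septum fix(mm) [36.3 25.4]
side [196.1 186.6] score 0.54 septum fix(mm) [34.8 24.8]
t 22.6667 tcp [0.5008 0.1449 0.0104] fix [-86.8  -3.5] F [-0.2 -0.5 -0. ] gap 0.008 0.0
```

>>> send_rows(
  moves=[
    [0.017,-0.017,0,0.017,0],
    [0.034,-0.034,0,0.033,0],
    [0.051,-0.049,0,0.048,0],
    [0.07,-0.064,0,0.064,0],
    [0.089,-0.078,0,0.08,0],
    [0.101,-0.086,0,0.09,0],
    [0.101,-0.086,0,0.09,0],
  ],
)

```text
time: 23.25
eef_pos: [0.5262, 0.1236, 0.0104]
ee_rot: [0.228, 0.974, 0.0, -0.0]
force: [-0.5, 0.3, -0.2]
finger_gap: 0.004
grip_force: 0.0
```

```bash
python3 arc.py '[.12,.1,.08,.06,.04,.02,0,-.02,-.04,-.06,-.08]'
```

```text
t 23.35 [0.5256741  0.12388035 0.01054079] fix [-0.05629794 -0.01483386] tool y deg in fixture 83.37502701912246 F [-0.96805033 -0.71482945 -1.1340689 ] 0.00745309558937635
0.12 [ 0.006 -0.005] turn -0.001
0.1 [ 0.014 -0.011] turn 0.005
0.08 [ 0.022 -0.015] turn 0.011
0.06 [ 0.03 -0.02] turn 0.018
0.04 [ 0.038 -0.025] turn 0.024
0.02 [ 0.047 -0.029] turn 0.03
0 [ 0.055 -0.033] turn 0.037
-0.02 [ 0.064 -0.037] turn 0.043
-0.04 [ 0.072 -0.041] turn 0.05
-0.06 [ 0.081 -0.045] turn 0.056
-0.08 [ 0.09  -0.048] turn 0.062
```

>>> send_rows(
  moves=[
    [0.008,-0.006,0,0.006,0],
    [0.016,-0.011,0,0.012,0],
    [0.024,-0.016,0,0.018,0],
    [0.032,-0.02,0,0.024,0],
    [0.04,-0.024,0,0.03,0],
    [0.049,-0.028,0,0.036,0],
    [0.049,-0.028,0,0.036,0],
  ],
)

```text
time: 23.93
eef_pos: [0.5373, 0.1169, 0.0105]
ee_rot: [0.172, 0.985, 0.001, -0.001]
force: [-4.5, 3.3, 2.0]
finger_gap: -0.003
grip_force: 2.2
```

```bash
python3 arc.py '[.02,0,-.02,-.04,-.06,-.08]'; python3 cap.py
```

```text
t 24.0333 [0.53735292 0.11687326 0.01048342] fix [-0.04293796 -0.01748059] tool y deg in fixture 89.923645302873 F [-4.7741059   2.38073142  1.55310253] 0.00759854619499741
0.02 [-0.    -0.001] turn -0.006
0 [ 0.008 -0.005] turn 0.0
-0.02 [ 0.017 -0.009] turn 0.007
-0.04 [ 0.026 -0.013] turn 0.013
-0.06 [ 0.034 -0.017] turn 0.02
-0.08 [ 0.043 -0.02 ] turn 0.026
top [202.1 174.1] score 0.59 septum fix(mm) [-53.   52.9]
side [196.6 211.4] score 0.45 septum fix(mm) [-60.3  74.7]
t 24.1333 tcp [0.5374 0.1169 0.0105] fix [-42.9 -17.4] F [-4.6  3.5  2. ] gap 0.004 2.5844764709472656
```

>>> send_rows(
  moves=[
    [0.004,-0.0014,0,0,0],
    [0.008,-0.003,0,0,0],
    [0.012,-0.004,0,0,0],
    [0.016,-0.006,0,0,0],
    [0.02,-0.007,0,0,0],
    [0.0226,-0.008,0,0,0],
    [0.0226,-0.008,0,0,0],
  ],
)

```text
time: 24.72
eef_pos: [0.5371, 0.1168, 0.0104]
ee_rot: [0.171, 0.985, -0.0, -0.006]
force: [-14.0, 3.8, 8.2]
finger_gap: 0.009
grip_force: 7.2
```

```bash
python3 pos.py
```

```text
t 24.8167 [0.53710111 0.11677425 0.01040966] fix [-0.04314148 -0.01765889] tool y deg in fixture 90.0810965028783 F [-13.56797618   4.12246115   7.3825549 ] 0.0078067499581659285
```

>>> send_rows(
  moves=[
    [-0.03,0.01,0,0,0],
    [-0.09,0.03,0,0,0],
    [-0.18,0.065,0,0,0],
    [-0.226,0.081,0.1,0,0],
    [-0.226,0.081,0.3,0,0],
    [-0.226,0.081,0.45,0,0],
    [-0.226,-0.05,0.5,0,0],
    [-0.226,-0.2,0.5,0,0],
  ],
)

```text
time: 25.48
eef_pos: [0.4923, 0.0665, 0.1407]
ee_rot: [0.17, 0.985, 0.002, 0.006]
force: [1.2, -0.4, -1.7]
finger_gap: 0.006
grip_force: 0.0
```

>>> send_rows(
  moves=[
    [0,-0.16,0,0,0],
    [0,-0.32,0,0,0],
    [0,-0.48,0,0,0],
    [0,-0.64,0.2,0,0],
    [0,-0.8,0.3,0,0],
    [0,-0.96,0.3,0,0],
    [0,-1,0.3,0,0],
  ],
)

```text
time: 26.07
eef_pos: [0.489, -0.1919, 0.2127]
ee_rot: [0.175, 0.985, -0.002, 0.003]
force: [1.0, -0.4, -0.8]
finger_gap: 0.003
grip_force: 0.0
```

```bash
python3 cap.py; python3 - <<'E'
from h import *
from fit import F,inv
P=np.load('P.npy'); a=cam('top');b=cam('side')
A=cv2.resize(a['frame'][110:210,200:300],(400,400),interpolation=cv2.INTER_CUBIC)
B=cv2.resize(b['frame'][155:255,165:265],(400,400),interpolation=cv2.INTER_CUBIC)
for th in(0,.06):
  u=np.array([-np.sin(th),-np.cos(th)]); q=np.array([-.028,.1])+.15*u
  X=F(P,np.array([*q,.087]))
  for im,p,o in((A,a,(200,110)),(B,b,(165,155))):
    v=(proj(p,X)[0]-o)*4+1.5; print(th,v); cv2.circle(im,tuple(int(i) for i in np.round(v)),2,(0,0,255) if th==0 else (0,255,0),-1)
cv2.imwrite('pics/end.png',np.hstack([A,B]))
E
```

```text
top [222.4 147.9] score 0.79 septum fix(mm) [36.3 25.4]
side [196.1 186.6] score 0.86 septum fix(mm) [34.8 24.8]
t 26.1667 tcp [ 0.4881 -0.1959  0.2105] fix [  16.4 -328.5] F [ 0.2 -0.4  0.3] gap 0.004 0.0
0 [161.91356343 281.50164844]
0 [268.24012413 178.69186855]
0.06 [157.37109612 292.99626782]
0.06 [274.70618936 185.45148621]
```

View pics/end.png

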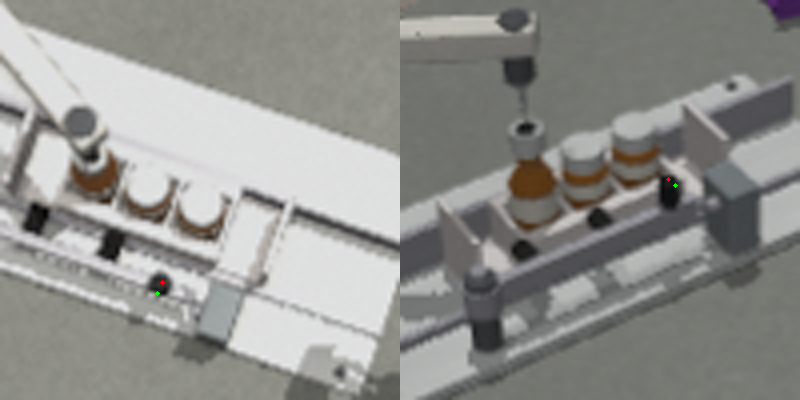

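```bash
python3 - <<'E'
from h import *
from fit import F,inv,tri,a,b
P=np.load('P.npy')
def dark(p,X,r=5):
    u=proj(p,X)[0]; x,y=np.round(u).astype(int); g=p['frame'][y-r:y+r+1,x-r:x+r+1].max(2).astype(float); w=np.clip(90-g,0,None)
    yy,xx=np.mgrid[y-r:y+r+1,x-r:x+r+1]; return np.array([(w*xx).sum(),(w*yy).sum()])/w.sum()
X=F(P,np.array([-.028,-.05,.076]))
K,e=tri(dark(a,X),dark(b,X)); k=inv(P,K); print('knob',K,e,k,'theta',np.arctan2(-(k[0]+.028),-(k[1]-.1)))
for n,z in(('cup',.035),('dish',.02),('slide_box',.055),('scan_stand',0)):
    for p in(a,b):
        print(n,[(np.round(at_z(p,np.array(d['at'])*[512,384],z)[:2],3).tolist(),round(d['conf'],2)) for d in bot.search_frame(p,n)[:3]])
print('cup base/top px side',proj(b,[[.5085,-.151,0],[.5085,-.151,.07]]))
d=[d for d in bot.outline_of(b,'cup')]
for q in d: ys,xs=np.where(q['region']); print(round(q['conf'],2),xs.min(),xs.max(),ys.min(),ys.max())
E
```

```text
knob [0.53888946 0.08325666 0.07659721] 1.2810936048966815e-05 [-0.03012822 -0.04859887] theta 0.014320957662449615
cup [([0.366, 0.115], 0.78), ([0.503, -0.148], 0.63)]
cup [([0.361, 0.123], 0.85), ([0.509, -0.15], 0.69)]
dish [([0.743, 0.378], 0.95)]
dish [([0.749, 0.368], 0.77)]
slide_box [([0.588, 0.396], 0.65), ([0.565, 0.159], 0.52)]
slide_box [([0.578, 0.412], 0.65)]
scan_stand [([0.375, -0.112], 0.95)]
scan_stand [([0.388, -0.129], 0.85), ([0.661, -0.01], 0.64)]
cup base/top px side [[286.83701376 187.02043793]
 [287.30421716 168.84369751]]
0.83 267 287 230 261
0.8 278 294 165 191
0.39 127 284 158 259
```

```bash
python3 -c "
from station import bot
print(bot.hand_in())"
```

```text
the job is handed in; nothing more can be done
None
```

The job is handed in, result not shown: the cap measures within about 1 mm of the needle, the cup stands clear at (0.51, −0.15) m, and the bar stopped hard under a 14 N push, which I take as fully home (images put it at 0.014 rad, within measuring error of shut).

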